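Hang the candle tray on the organiser's two pins

ROBOT

A 6-joint arm with a two-finger parallel gripper is mounted at the origin on the work surface. World frame = base frame: x ahead of the robot, y to its left, z up, the work surface at z = 0. Lengths are in m, angles in degrees, forces in N, time in s.
With the tool pointing down it reaches from about 0.3 to 0.75 m from the base axis. Payload 8.5 kg.
Tool frame: the origin (TCP) lies on the centre line of the jaws, within the pads' length; the fingertips stand 19 mm ahead of it and the grasp point (between the pads) is the TCP; z points along the fingers, x is the direction in which the jaws open and shut, and the axes are right-handed (so a half turn about z gives the same grasp; the last joint's range is limited). The gripper opens to 85 mm and grips with 20 to 120 N. Pads are 22 mm wide; open, the fingers measure 114 mm over their backs; the gripper's body (76 mm by 85 mm) begins 54 mm behind the grasp point. The pads swing forward as they close: fully open they stand 13 mm farther back than shut.
Start: joints at [63.18, 21.807, 74.336, -0, 83.858, -12.336], TCP at [0.138, 0.533, 0.25] pointing down, gripper open.
Joint ranges: [-178.18, 178.18], [-50.72, 133.34], [12.68, 142.11], [-81.47, 261.47], [9.98, 163.14], [-165.26, 165.26]. Speed limits (degrees/s): [136.94, 136.94, 180, 180, 180, 180].

INTERFACE

Orientations are given as a 3x3 rotation matrix whose columns are the frame's x, y, z axes.
In Python, from rig import env, cams, order gives the robot as it stands.
- The arm moves only by the tool step_arm, never from a script. Its argument "steps" is a list of rows, each an object with "xyz": the shift along the tool's x, y, z normalised to -1 to 1, where 1 is 0.04 m, a list of three; "turn": the turn, a rotation vector about the tool's x, y, z normalised to -1 to 1, where 1 is 0.08 rad, a list of three; "gripper": the gripper command: -1 is shut, 1 is fully open, values between are in proportion. A call has 1 to 20 rows; each row shifts and turns the commanded pose from where the row before left it, along the tool's axes as they then stand; what a row does not reach is not made up. A row lasts 1/12 s, in which the tool goes at most 41.7 mm and 7.16 degrees, less where a joint would pass 70% of its speed; a pose out of reach is approached as far as the arm can. A call with a number of a shift or a turn outside -1 to 1 is refused whole. A call with a gripper value outside its range is refused whole. The fingers move at their own pace and stop on an object; "squeeze" is the grip in N (left out, the last holds). Time passes only in rows, so rows that do not move let the fingers close. It gives the time, the measured TCP pose, the force and the opening at its end, in the units of the state.
- env.observe(): the state, without advancing time (a new reading comes with each control period).
- cams.get_image(name): name is "scene" or "top" or "wrist"; returns (picture, depth): 420x560x3 uint8, red, green, blue; 420x560 float32, m along the optical axis (not along the pixel's ray), 0 where there is no reading.
- cams.camera_info(name): a dict with "fx", "fy", "cx", "cy" (pixels), "k1" (the pictures are not rectified: a ray, as slopes to the right and down, at radius r is drawn at 1 + k1 r^2 times it, then the intrinsics apply), "extrinsics" (4x4, takes a point from camera to world coordinates). Camera axes: x right, y down, z forward; pixel columns grow to the right and rows downward; lengths in m; the calibration is good to about 2 mm. A picture is of the moment at which its call begins: read the wrist's pose just before it. camera_info takes no time and is no camera call; for the wrist camera it gives the pose at the moment of the call.
- order.close_job(): hands the job in, once; it reports no verdict.
The state is a dict: "time_s": time; "q": joint angles; "qvel": joint speeds; "joint_efforts": joint torques, N m; "position": TCP position; "tool_rot": TCP orientation; "ft_force": force on the tool from outside, world axes, zero at the start; "wrist_torque": the same for the moment, N m; "grip_width": finger opening in m.
Only numpy, scipy, OpenCV 4.12 (cv2) and the standard library are available. Lean on these libraries where they do the work, as an engineer would, in place of code of your own. Each camera call takes 0.05 s, during which the arm holds its last target. There are 200 camera calls.

TASK

Pick up the longer of the two small steel trays and hang it on the windowsill organiser, with the hole in each end lug over one of the two upright pins, so that it sits level and fully down on both uprights. Leave the shorter tray where it stands.

Things in the scene. Friction and masses are not known exactly. Their poses are not given: they have to be found in the camera images.
- long_tray: Tray to hang: loose dark matte steel, 0.14 kg. Open box 44 wide (x), 94 long (y), 42 mm high, 3 mm walls, and at each end a flat lug 44 wide, 50 long, 5 thick, top flush with the rim, underside 37 mm above the box's. A round 28 mm through hole in each lug, centres at y = +75 and -75 mm. Origin: centre of the underside, z up. Same either way round. Grip across the 44 mm width.
- short_tray: Bystander: like the long tray (dark steel, 44 mm wide, 42 mm high, lugs with holes) but its box is 44 mm long (y), 144 mm over the lugs, holes 100 mm apart, so it does not fit the pins. Origin: centre of the underside, z up. Stands on the sill.
- organiser: Fixed. Clear tier 110 (x) by 118 (y), 40 mm high, candles in it, and aluminium uprights at y = +75 and -75 mm, each 44 (x) by 30 mm (y), flat top 100 mm above the sill; on the middle of each top a dark upright pin, 8 mm thick, 22 mm high, tapered tip. The 120 mm gap between them takes the tray's box; hung, its underside is 63 mm up. Origin: centre of the base on the sill, z up.
Mind the look-alikes: they are no part of the job. What is shaped like the long_tray but red or yellow is not meant.

How it is judged:
By the outcome, as a careful person would: the job done as asked, in the order asked, and still so for the second after the job is handed in, with the robot touching nothing.
It also fails if it takes over 40 s, if anything falls off the work surface, if the arm or the gripper's body presses on something with over 40 N, if the wrist force passes 120 N, or if a joint passes its speed limit or range.

## Working session

There is one attempt and no reset: what is moved stays moved. The work goes in short steps, Python scripts to look and compute and a tool call to move; the robot and the scene stay as the last step left them, time stands still between calls to the robot, and variables do not carry over. Pictures are saved under pics/ and viewed, about 8 in all and at most 12, crops included, and the job is handed in when it is done.

Besides the shell and the picture viewer there is one more tool, called by a JSON object that holds its "method" and its "body", one argument or row to a line. step_arm: Moves the arm, as the interface text tells. Scaled input: -1 to 1 covers 0.04 m each way for a shift and 0.08 rad each way for a turn. Its arguments: {"type":"object","properties":{"steps":{"type":"array"},"squeeze":{"type":"number"}},"required":["steps"]}

```bash
mkdir -p pics
cat > h.py <<'E'
import numpy as np,cv2
from rig import env,cams,order
def snap(n,f):
    i=cams.camera_info(n); p,d=cams.get_image(n); cv2.imwrite(f'pics/{f}.png',p[:,:,::-1]); np.savez(f'pics/{f}.npz',d=d,p=p,**{k:np.array(v) for k,v in i.items() if k in('fx','fy','cx','cy','k1','extrinsics')})
def load(f): return np.load(f'pics/{f}.npz')
def ray(f,u,v):
    z=load(f); K=np.array([[z['fx'],0,z['cx']],[0,z['fy'],z['cy']],[0,0,1]],float)
    n=cv2.undistortPoints(np.array([[[u,v]]],float),K,np.array([float(z['k1']),0,0,0]))[0,0]
    return z,np.array([n[0],n[1],1.])
def px(f,u,v,d=None,zw=None):
    "world point at pixel, from depth or on plane z=zw"
    z,r=ray(f,u,v); E=z['extrinsics']; w=E[:3,:3]@r
    if zw is None:
        s=d or float(np.median(z['d'][int(v)-1:int(v)+2,int(u)-1:int(u)+2]))
    else: s=(zw-E[2,3])/w[2]
    return E[:3,3]+s*w
E
python3 - <<'E'
from h import *
snap('scene','s1'); snap('top','t1')
a=cv2.imread('pics/s1.png');b=cv2.imread('pics/t1.png')
print(load('t1')['extrinsics'],load('t1')['fx'],env.observe()['tool_rot'])
E
```

```text
[[-0.00416517 -0.98421603  0.1769222   0.34477345]
 [-0.99983824  0.00719448  0.0164842  -0.02398734]
 [-0.01749688 -0.17682492 -0.98408679  1.15332906]
 [ 0.          0.          0.          1.        ]] 522.2564656474651 [[ 2.50088146e-01  9.68222898e-01 -5.81904847e-04]
 [ 9.68222240e-01 -2.50088674e-01 -1.16197109e-03]
 [-1.27057483e-03 -2.72818019e-04 -9.99999156e-01]]
```

View pics/t1.png

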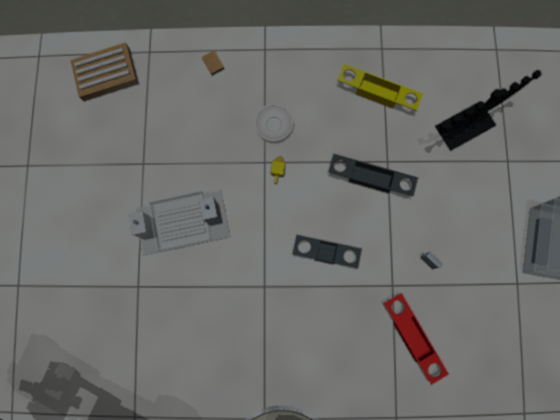

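View pics/s1.png

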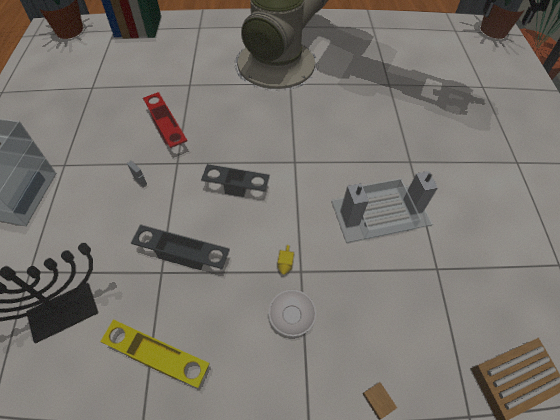

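The top view shows the long dark tray with holes at about (340,167) and (406,185). The short tray is at (327,251), and the organiser's uprights are at about (137,222) and (209,207). Red and yellow look-alikes are elsewhere. Next I'll measure these.

Run:
```python
from h import *
np.set_printoptions(precision=4,suppress=True)
A=px('t1',340,167,zw=.042);B=px('t1',406,184.5,zw=.042)
print(A,B,(A+B)/2,np.linalg.norm(A-B), px('t1',373,176))
print('short',px('t1',304,247,zw=.042),px('t1',350,256,zw=.042))
p=load('t1')
a=p['p'][180:260,120:240,::-1];b=p['p'][145:205,320:425,::-1]
a=cv2.resize(a,None,fx=6,fy=6,interpolation=2);b=cv2.resize(b,None,fx=4,fy=4,interpolation=2)
b=b[:, :]
cv2.imwrite('pics/c1.png',a)
for u,v in((137,222),(209,207)): print(px('t1',u,v,zw=.122),px('t1',u,v),px('t1',u,v+4))
```

```text
[ 0.6308 -0.1325  0.042 ] [ 0.5906 -0.2758  0.042 ] [ 0.6107 -0.2041  0.042 ] 0.1489180901698706 [ 0.6198 -0.2108  0.0014]
short [ 0.4557 -0.0515  0.042 ] [ 0.4358 -0.1492  0.042 ]
[0.4998 0.2871 0.122 ] [0.5018 0.2912 0.1084] [0.495  0.2938 0.0985]
[0.5295 0.1408 0.122 ] [0.5328 0.1437 0.1037] [0.5251 0.1441 0.1004]
```

View pics/c1.png

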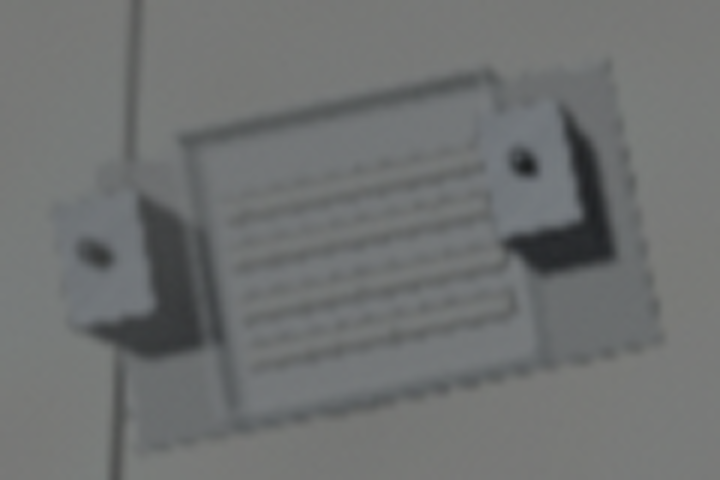

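{"method": "step_arm", "body": {
  "steps": [
    {"xyz": [0.045, 0.937, 0], "turn": [0, 0, 0.765], "gripper": 1},
    {"xyz": [0.045, 0.937, 0], "turn": [0, 0, 0.765], "gripper": 1},
    {"xyz": [0.045, 0.937, 0], "turn": [0, 0, 0.765], "gripper": 1},
    {"xyz": [0.045, 0.937, 0], "turn": [0, 0, 0.765], "gripper": 1},
    {"xyz": [0.045, 0.937, 0], "turn": [0, 0, 0.765], "gripper": 1},
    {"xyz": [0.045, 0.937, 0], "turn": [0, 0, 0.765], "gripper": 1},
    {"xyz": [0.045, 0.937, 0], "turn": [0, 0, 0.765], "gripper": 1},
    {"xyz": [0.045, 0.937, 0], "turn": [0, 0, 0.765], "gripper": 1},
    {"xyz": [0.045, 0.937, 0], "turn": [0, 0, 0.765], "gripper": 1},
    {"xyz": [0.045, 0.937, 0], "turn": [0, 0, 0.765], "gripper": 1},
    {"xyz": [0.045, 0.937, 0], "turn": [0, 0, 0.765], "gripper": 1},
    {"xyz": [0.045, 0.937, 0], "turn": [0, 0, 0.765], "gripper": 1},
    {"xyz": [0.045, 0.937, 0], "turn": [0, 0, 0.765], "gripper": 1},
    {"xyz": [0.045, 0.937, 0], "turn": [0, 0, 0.765], "gripper": 1},
    {"xyz": [0.045, 0.937, 0], "turn": [0, 0, 0.765], "gripper": 1},
    {"xyz": [0.045, 0.937, 0], "turn": [0, 0, 0.765], "gripper": 1},
    {"xyz": [0.045, 0.937, 0], "turn": [0, 0, 0.765], "gripper": 1},
    {"xyz": [0.045, 0.937, 0], "turn": [0, 0, 0.765], "gripper": 1},
    {"xyz": [0.045, 0.937, 0], "turn": [0, 0, 0.765], "gripper": 1},
    {"xyz": [0.045, 0.937, 0], "turn": [0, 0, 0.765], "gripper": 1}
  ]
}}

```text
time_s: 1.77
position: [0.6357, 0.0321, 0.2497]
tool_rot: [[0.996, 0.091, -0.001], [0.091, -0.996, 0.0], [-0.001, -0.0, -1.0]]
ft_force: [0.4, 1.4, -0.4]
grip_width: 0.0854
```

{"method": "step_arm", "body": {
  "steps": [
    {"xyz": [0.045, 0.937, 0], "turn": [0, 0, 0.765], "gripper": 1},
    {"xyz": [0.045, 0.937, 0], "turn": [0, 0, 0.765], "gripper": 1},
    {"xyz": [0.045, 0.937, 0], "turn": [0, 0, 0.765], "gripper": 1},
    {"xyz": [0.045, 0.937, 0], "turn": [0, 0, 0.765], "gripper": 1},
    {"xyz": [0.045, 0.937, 0], "turn": [0, 0, 0.765], "gripper": 1},
    {"xyz": [0.045, 0.937, 0], "turn": [0, 0, 0.765], "gripper": 1},
    {"xyz": [0, 0, 0], "turn": [0, 0, 0], "gripper": 1},
    {"xyz": [0, 0, 0], "turn": [0, 0, 0], "gripper": 1}
  ]
}}

```text
time_s: 2.43
position: [0.6324, -0.1919, 0.2495]
tool_rot: [[0.962, -0.273, -0.001], [-0.273, -0.962, 0.001], [-0.001, -0.0, -1.0]]
ft_force: [0.2, 0.4, 0.1]
grip_width: 0.0853
```

Run:
```python
from h import *
s=env.observe();print(s['time_s'],s['position'],s['tool_rot'])
snap('wrist','w1')
```

```text
2.4333 [ 0.63237934 -0.19187381  0.2495262 ] [[ 9.62116412e-01 -2.72636342e-01 -1.19750588e-03]
 [-2.72635653e-01 -9.62117092e-01  7.08117160e-04]
 [-1.34519934e-03 -3.54808344e-04 -9.99999032e-01]]
```

View pics/w1.png

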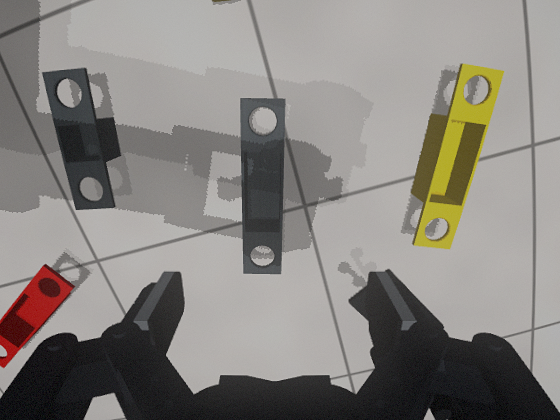

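The wrist view shows the dark long tray between the fingers' lines, with its holes at (263,121) and (262,256).

Run:
```python
from h import *
np.set_printoptions(precision=4,suppress=True)
s=env.observe();R=np.array(s['tool_rot']);P=np.array(s['position'])
A=px('w1',263,121,zw=.042);B=px('w1',262,256,zw=.042);M=(A+B)/2
print(A,B,M,np.linalg.norm(A-B)); d=A-B
L=px('w1',243,200,zw=.042);Q=px('w1',283,200,zw=.042);print((L+Q)/2,np.linalg.norm(L-Q), 'lug z',px('w1',263,103),px('w1',262,270))
print('tray y ang',np.degrees(np.arctan2(d[1],d[0])),'tool x ang',np.degrees(np.arctan2(R[1,0],R[0,0])))
print('shift tool /0.04',R.T@(np.array([*M[:2],.027])-P)/.04)
C=px('t1',137.5,223.3,zw=.1);D=px('t1',208.8,207.8,zw=.1);print('org',C,D,(C+D)/2,np.linalg.norm(C-D))
```

```text
[ 0.6376 -0.1323  0.042 ] [ 0.5942 -0.2751  0.042 ] [ 0.6159 -0.2037  0.042 ] 0.1492538876499416
[ 0.6143 -0.2112  0.042 ] 0.042759431150084085 lug z [ 0.6425 -0.1158  0.0419] [ 0.5891 -0.2923  0.0423]
tray y ang 73.0791584454403 tool x ang -15.68878558805477
shift tool /0.04 [-0.3082  0.4377  5.5701]
org [0.5004 0.2925 0.1   ] [0.5318 0.1447 0.1   ] [0.5161 0.2186 0.1   ] 0.1511334297597351
```

{"method": "step_arm", "body": {
  "steps": [
    {"xyz": [-0.31, 0.44, 0], "turn": [0, 0, 0.26], "gripper": 1},
    {"xyz": [0, 0, 0.8], "turn": [0, 0, 0], "gripper": 1},
    {"xyz": [0, 0, 0.9], "turn": [0, 0, 0], "gripper": 1},
    {"xyz": [0, 0, 0.9], "turn": [0, 0, 0], "gripper": 1},
    {"xyz": [0, 0, 0.9], "turn": [0, 0, 0], "gripper": 1},
    {"xyz": [0, 0, 0.7], "turn": [0, 0, 0], "gripper": 1},
    {"xyz": [0, 0, 0.5], "turn": [0, 0, 0], "gripper": 1},
    {"xyz": [0, 0, 0.4], "turn": [0, 0, 0], "gripper": 1},
    {"xyz": [0, 0, 0.3], "turn": [0, 0, 0], "gripper": 1},
    {"xyz": [0, 0, 0.17], "turn": [0, 0, 0], "gripper": 1},
    {"xyz": [0, 0, 0], "turn": [0, 0, 0], "gripper": 1},
    {"xyz": [0, 0, 0], "turn": [0, 0, 0], "gripper": 1}
  ]
}}

```text
time_s: 3.48
position: [0.6167, -0.2033, 0.0281]
tool_rot: [[0.957, -0.289, 0.001], [-0.289, -0.957, -0.0], [0.001, 0.0, -1.0]]
ft_force: [0.5, 0.2, -1.0]
grip_width: 0.0855
```

{"method": "step_arm", "body": {
  "squeeze": 50,
  "steps": [
    {"xyz": [0, 0, 0], "turn": [0, 0, 0], "gripper": -1},
    {"xyz": [0, 0, 0], "turn": [0, 0, 0], "gripper": -1},
    {"xyz": [0, 0, 0], "turn": [0, 0, 0], "gripper": -1},
    {"xyz": [0, 0, 0], "turn": [0, 0, 0], "gripper": -1},
    {"xyz": [0, 0, 0], "turn": [0, 0, 0], "gripper": -1},
    {"xyz": [0, 0, 0], "turn": [0, 0, 0], "gripper": -1},
    {"xyz": [0, 0, 0], "turn": [0, 0, 0], "gripper": -1},
    {"xyz": [0, 0, 0], "turn": [0, 0, 0], "gripper": -1},
    {"xyz": [0, 0, 0], "turn": [0, 0, 0], "gripper": -1},
    {"xyz": [0, 0, 0], "turn": [0, 0, 0], "gripper": -1}
  ]
}}

```text
time_s: 4.32
position: [0.6166, -0.2038, 0.0284]
tool_rot: [[0.957, -0.29, 0.001], [-0.29, -0.957, -0.001], [0.001, 0.0, -1.0]]
ft_force: [-1.2, 0.5, 6.2]
grip_width: 0.043
```

{"method": "step_arm", "body": {
  "steps": [
    {"xyz": [0, 0, -0.2], "turn": [0, 0, 0], "gripper": -1},
    {"xyz": [0, 0, -0.3], "turn": [0, 0, 0], "gripper": -1},
    {"xyz": [0, 0, -0.5], "turn": [0, 0, 0], "gripper": -1},
    {"xyz": [0, 0, -0.7], "turn": [0, 0, 0], "gripper": -1},
    {"xyz": [0, 0, -0.7], "turn": [0, 0, 0], "gripper": -1},
    {"xyz": [0, 0, -0.7], "turn": [0, 0, 0], "gripper": -1},
    {"xyz": [0, 0, -0.7], "turn": [0, 0, 0], "gripper": -1},
    {"xyz": [0, 0, -0.7], "turn": [0, 0, 0], "gripper": -1},
    {"xyz": [0, 0, -0.5], "turn": [0, 0, 0], "gripper": -1},
    {"xyz": [0, 0, -0.3], "turn": [0, 0, 0], "gripper": -1},
    {"xyz": [0, 0, -0.2], "turn": [0, 0, 0], "gripper": -1},
    {"xyz": [0, 0, 0], "turn": [0, 0, 0], "gripper": -1}
  ]
}}

```text
time_s: 5.32
position: [0.6164, -0.2037, 0.2498]
tool_rot: [[0.957, -0.29, 0.003], [-0.29, -0.957, -0.002], [0.003, 0.001, -1.0]]
ft_force: [0.2, -0.1, -1.4]
grip_width: 0.0433
```

{"method": "step_arm", "body": {
  "steps": [
    {"xyz": [-0.227, -0.748, 0], "turn": [0, 0, -0.45], "gripper": -1},
    {"xyz": [-0.227, -0.748, 0], "turn": [0, 0, -0.45], "gripper": -1},
    {"xyz": [-0.227, -0.748, 0], "turn": [0, 0, -0.45], "gripper": -1},
    {"xyz": [-0.227, -0.748, 0], "turn": [0, 0, -0.45], "gripper": -1},
    {"xyz": [-0.227, -0.748, 0], "turn": [0, 0, -0.45], "gripper": -1},
    {"xyz": [-0.227, -0.748, 0], "turn": [0, 0, -0.45], "gripper": -1},
    {"xyz": [-0.227, -0.748, 0], "turn": [0, 0, -0.45], "gripper": -1},
    {"xyz": [-0.227, -0.748, 0], "turn": [0, 0, -0.45], "gripper": -1},
    {"xyz": [-0.227, -0.748, 0], "turn": [0, 0, -0.45], "gripper": -1},
    {"xyz": [-0.227, -0.748, 0], "turn": [0, 0, -0.45], "gripper": -1},
    {"xyz": [-0.227, -0.748, 0], "turn": [0, 0, -0.45], "gripper": -1},
    {"xyz": [-0.227, -0.748, 0], "turn": [0, 0, -0.45], "gripper": -1},
    {"xyz": [-0.227, -0.748, 0], "turn": [0, 0, -0.45], "gripper": -1},
    {"xyz": [-0.227, -0.748, 0], "turn": [0, 0, -0.45], "gripper": -1},
    {"xyz": [0, 0, 0], "turn": [0, 0, 0], "gripper": -1},
    {"xyz": [0, 0, 0], "turn": [0, 0, 0], "gripper": -1},
    {"xyz": [0, 0, 0], "turn": [0, 0, 0], "gripper": -1}
  ]
}}

```text
time_s: 6.73
position: [0.5154, 0.2174, 0.2469]
tool_rot: [[0.978, 0.208, -0.001], [0.208, -0.978, -0.0], [-0.001, 0.0, -1.0]]
ft_force: [0.5, 0.1, -1.8]
grip_width: 0.0434
```

Run:
```python
from h import *
s=env.observe();print(s['time_s'],s['position'],s['tool_rot'],s['grip_width'])
snap('wrist','w2');snap('scene','s2')
```

```text
6.7333 [0.51542881 0.2173771  0.24692356] [[ 9.78066645e-01  2.08289259e-01 -1.10591128e-03]
 [ 2.08288856e-01 -9.78067243e-01 -4.69758271e-04]
 [-1.17950120e-03  2.29105902e-04 -9.99999278e-01]] 0.04339723048572172
```

View pics/w2.png

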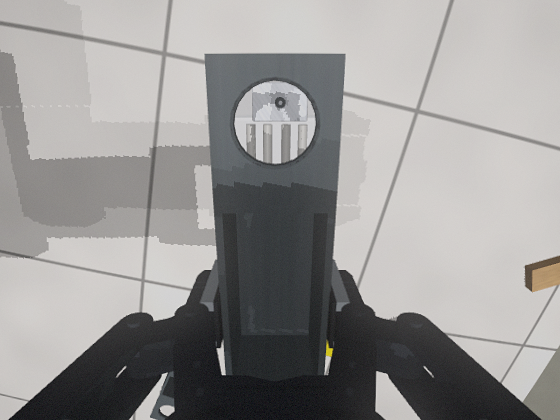

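The wrist view shows the held tray with its visible hole at (276,121). A pin tip shows through the hole at (280,102).

Run:
```python
from h import *
np.set_printoptions(precision=4,suppress=True)
s=env.observe();R=np.array(s['tool_rot']);P=np.array(s['position'])
z0=P[2]+.042-.0284
H=px('w2',276,121,zw=z0); pin=px('w2',280,102,zw=.122)
print('lug depth z',px('w2',275,70),px('w2',225,120),px('w2',330,120),z0)
print('hole',H,R.T@(H-P),'pin',pin,R.T@(pin-P), px('w2',280,97))
# rear of box inside/ edges of lug
a=px('w2',206,54,zw=z0);b=px('w2',346,54,zw=z0);print('edge',a,b,np.linalg.norm(a-b),R.T@((a+b)/2-P))
im=cv2.imread('pics/s2.png')[60:300,280:520];cv2.imwrite('pics/c2.png',cv2.resize(im,None,fx=2.5,fy=2.5,interpolation=2))
```

```text
lug depth z [0.4964 0.307  0.2607] [0.4835 0.2885 0.2605] [0.5173 0.2957 0.2603] 0.2606641594423794
hole [0.5    0.2917 0.2607] [-0.     -0.0766 -0.0136] pin [0.5028 0.2951 0.122 ] [ 0.0035 -0.0793  0.125 ] [0.5021 0.2985 0.1187]
edge [0.4744 0.3072 0.2607] [0.517  0.3163 0.2607] 0.043602143285638356 [-0.0001 -0.0971 -0.0136]
```

View pics/c2.png

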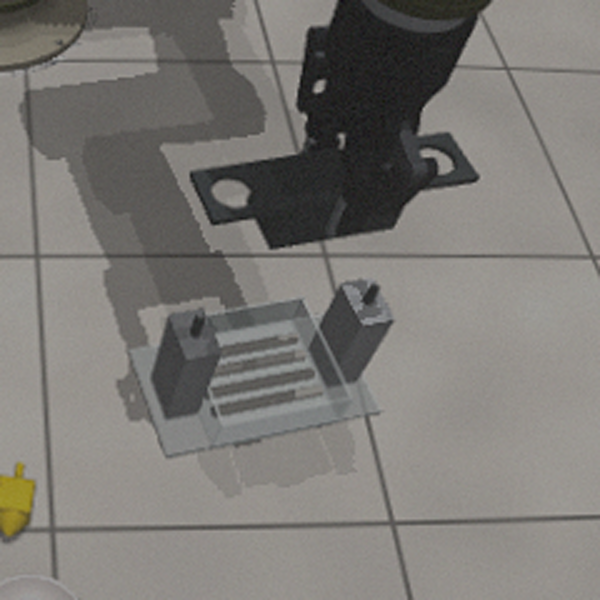

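Run:
```python
from h import *
np.set_printoptions(precision=4,suppress=True)
for n,b,t in(('-y',(196,333),(198,315)),('+y',(368,301),(374,286))):
    print(n,*[px('s2',280+u/2.5,60+v/2.5,zw=z) for (u,v),z in((b,.1),(t,.122))])
```

```text
-y [0.5329 0.1483 0.1   ] [0.5313 0.1459 0.122 ]
+y [0.5026 0.2944 0.1   ] [0.504  0.2915 0.122 ]
```

{"method": "step_arm", "body": {
  "steps": [
    {"xyz": [0.05, -0.02, 0], "turn": [0, 0, 0.15], "gripper": -1},
    {"xyz": [0, 0, 0.3], "turn": [0, 0, 0], "gripper": -1},
    {"xyz": [0, 0, 0.6], "turn": [0, 0, 0], "gripper": -1},
    {"xyz": [0, 0, 0.7], "turn": [0, 0, 0], "gripper": -1},
    {"xyz": [0, 0, 0.6], "turn": [0, 0, 0], "gripper": -1},
    {"xyz": [0, 0, 0.4], "turn": [0, 0, 0], "gripper": -1},
    {"xyz": [0, 0, 0.3], "turn": [0, 0, 0], "gripper": -1},
    {"xyz": [0, 0, 0.15], "turn": [0, 0, 0], "gripper": -1},
    {"xyz": [0, 0, 0], "turn": [0, 0, 0], "gripper": -1},
    {"xyz": [0, 0, 0], "turn": [0, 0, 0], "gripper": -1},
    {"xyz": [0, 0, 0], "turn": [0, 0, 0], "gripper": -1}
  ]
}}

```text
time_s: 7.75
position: [0.5179, 0.2188, 0.1264]
tool_rot: [[0.981, 0.196, 0.002], [0.196, -0.981, 0.0], [0.002, 0.0, -1.0]]
ft_force: [0.4, -0.6, -1.4]
grip_width: 0.0432
```

Run:
```python
from h import *
snap('wrist','w3');snap('scene','s3')
a=cv2.imread('pics/w3.png')[20:220,160:400];b=cv2.imread('pics/s3.png')[100:260,300:500]
a=cv2.resize(a,(480,400),interpolation=2);b=cv2.resize(b,None,fx=3.5,fy=3.5,interpolation=2)
cv2.imwrite('pics/c3.png',np.hstack([cv2.resize(a,(360,300)),cv2.resize(b,(440,352),interpolation=2)[:300]]))
```

```text
(no output)
```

View pics/c3.png

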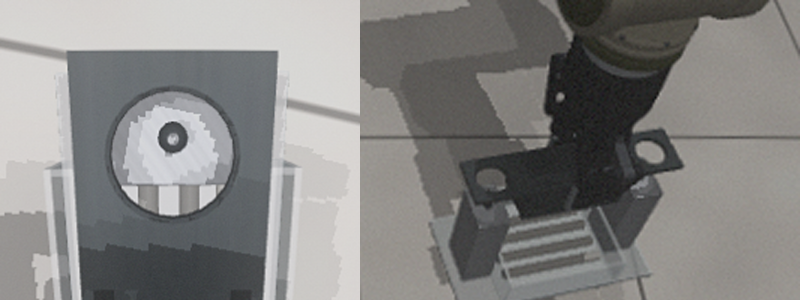

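The left half (wrist) shows the pin tip at about (275,112) full-frame, inside the hole centred at (275,121). The right half (scene) shows the tray level just above both uprights.

Run:
```python
from h import *
s=env.observe();R=np.array(s['tool_rot']);P=np.array(s['position'])
print(R.T@(px('w3',275.3,121.3,zw=P[2]+.0136)-P),R.T@(px('w3',275.3,112,zw=.122)-P))
```

```text
[ 0.00030506 -0.07563281 -0.0135996 ] [ 0.00036263 -0.07766995  0.00440401]
```

{"method": "step_arm", "body": {
  "steps": [
    {"xyz": [0, -0.03, 0], "turn": [0, 0, 0], "gripper": -1},
    {"xyz": [0, 0, 0.2], "turn": [0, 0, 0], "gripper": -1},
    {"xyz": [0, 0, 0.2], "turn": [0, 0, 0], "gripper": -1},
    {"xyz": [0, 0, 0.2], "turn": [0, 0, 0], "gripper": -1},
    {"xyz": [0, 0, 0.15], "turn": [0, 0, 0], "gripper": -1},
    {"xyz": [0, 0, 0.06], "turn": [0, 0, 0], "gripper": -1},
    {"xyz": [0, 0, 0], "turn": [0, 0, 0], "gripper": -1},
    {"xyz": [0, 0, 0], "turn": [0, 0, 0], "gripper": -1},
    {"xyz": [0, 0, 0], "turn": [0, 0, 0], "gripper": -1}
  ]
}}

```text
time_s: 8.6
position: [0.5172, 0.2201, 0.0934]
tool_rot: [[0.98, 0.197, 0.001], [0.197, -0.98, 0.0], [0.001, -0.0, -1.0]]
ft_force: [0.1, -0.8, -1.0]
grip_width: 0.0432
```

{"method": "step_arm", "body": {
  "steps": [
    {"xyz": [0, 0, 0.04], "turn": [0, 0, 0], "gripper": -1},
    {"xyz": [0, 0, 0.02], "turn": [0, 0, 0], "gripper": -1},
    {"xyz": [0, 0, 0], "turn": [0, 0, 0], "gripper": -1},
    {"xyz": [0, 0, 0], "turn": [0, 0, 0], "gripper": -1}
  ]
}}

```text
time_s: 8.93
position: [0.5173, 0.2201, 0.0914]
tool_rot: [[0.98, 0.197, 0.001], [0.197, -0.98, 0.0], [0.001, 0.0, -1.0]]
ft_force: [-1.0, -0.3, 5.9]
grip_width: 0.0428
```

{"method": "step_arm", "body": {
  "steps": [
    {"xyz": [0, 0, 0], "turn": [0, 0, 0], "gripper": 0.3},
    {"xyz": [0, 0, 0], "turn": [0, 0, 0], "gripper": 0.6},
    {"xyz": [0, 0, 0], "turn": [0, 0, 0], "gripper": 1},
    {"xyz": [0, 0, 0], "turn": [0, 0, 0], "gripper": 1},
    {"xyz": [0, 0, 0], "turn": [0, 0, 0], "gripper": 1},
    {"xyz": [0, 0, 0], "turn": [0, 0, 0], "gripper": 1},
    {"xyz": [0, 0, 0], "turn": [0, 0, 0], "gripper": 1},
    {"xyz": [0, 0, 0], "turn": [0, 0, 0], "gripper": 1}
  ]
}}

```text
time_s: 9.6
position: [0.5171, 0.22, 0.0907]
tool_rot: [[0.98, 0.197, -0.0], [0.197, -0.98, -0.0], [-0.0, -0.0, -1.0]]
ft_force: [-0.5, -0.3, -0.7]
grip_width: 0.0856
```

{"method": "step_arm", "body": {
  "steps": [
    {"xyz": [0, 0, -0.2], "turn": [0, 0, 0], "gripper": 1},
    {"xyz": [0, 0, -0.4], "turn": [0, 0, 0], "gripper": 1},
    {"xyz": [0, 0, -0.6], "turn": [0, 0, 0], "gripper": 1},
    {"xyz": [0, 0, -0.8], "turn": [0, 0, 0], "gripper": 1},
    {"xyz": [0, 0, -0.8], "turn": [0, 0, 0], "gripper": 1},
    {"xyz": [0, 0, -0.8], "turn": [0, 0, 0], "gripper": 1},
    {"xyz": [0, 0.8, -0.6], "turn": [0, 0, 0], "gripper": 1},
    {"xyz": [0, 0.8, -0.3], "turn": [0, 0, 0], "gripper": 1},
    {"xyz": [0, 0.8, 0], "turn": [0, 0, 0], "gripper": 1},
    {"xyz": [0, 0.8, 0], "turn": [0, 0, 0], "gripper": 1},
    {"xyz": [0, 0.4, 0], "turn": [0, 0, 0], "gripper": 1},
    {"xyz": [0, 0, 0], "turn": [0, 0, 0], "gripper": 1},
    {"xyz": [0, 0, 0], "turn": [0, 0, 0], "gripper": 1}
  ]
}}

```text
time_s: 10.68
position: [0.5453, 0.0784, 0.2712]
tool_rot: [[0.981, 0.195, 0.0], [0.195, -0.981, 0.0], [0.0, -0.0, -1.0]]
ft_force: [-0.7, 0.7, 0.2]
grip_width: 0.0851
```

Run:
```python
from h import *
snap('wrist','w4');snap('scene','s4');snap('top','t4')
a=cv2.imread('pics/w4.png');b=cv2.imread('pics/s4.png')[130:270,300:460]
cv2.imwrite('pics/c4.png',np.hstack([cv2.resize(a,(480,360),interpolation=3),cv2.resize(b,(320,280),interpolation=2)[:],][:1]))
c=np.zeros((360,800,3),np.uint8);c[:,:480]=cv2.resize(a,(480,360),interpolation=3);c[:280,480:]=cv2.resize(b,(320,280),interpolation=2);cv2.imwrite('pics/c4.png',c)
```

```text
(no output)
```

View pics/c4.png

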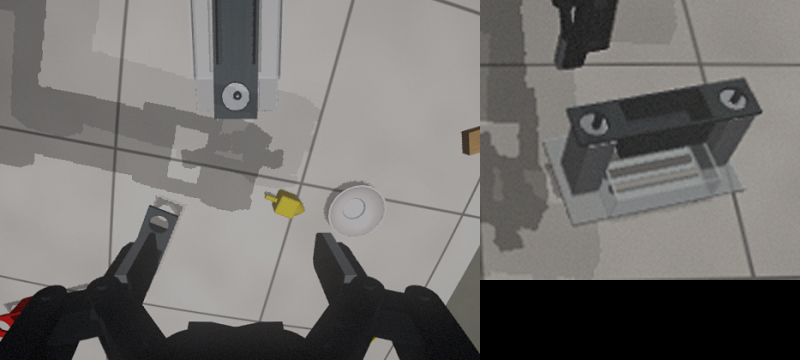

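The tray hangs on the uprights with both pins standing in its holes: scene crop (594,122) and (735,98), wrist (236,97). I'll check the lug heights by depth, then hand in.

Run:
```python
from h import *
np.set_printoptions(precision=4,suppress=True)
# lug surface points in scene (crop/2 +(300,130))
for u,v in((578,112),(610,130),(750,108),(715,92),(655,90)):
    print('scene',px('s4',300+(u-480)/2,130+v/2))
for u,v in((225,112),(248,112)): print('wrist',px('w4',u*560/480,v*420/360))
print(order.close_job())
```

```text
scene [0.5183 0.1308 0.1039]
scene [0.5404 0.1595 0.1046]
scene [0.515  0.3062 0.1046]
scene [0.4948 0.2743 0.1045]
scene [0.4134 0.2527 0.0004]
wrist [0.5247 0.129  0.1053]
wrist [0.5477 0.1335 0.1053]
the job is handed in; nothing more can be done
None
```

I picked up the long dark tray across its width and hung it on the organiser. I then released it, moved the arm clear and handed the job in at about 11 s. I never touched the shorter tray.

**Final checks:** both pins stand inside the lug holes in the last pictures. The lug tops measure 104–105 mm at both ends, against the 105 mm expected when fully down, so the tray sits level and seated.

**Forces:** the readings after each move call never went above about 6 N.

**One bad reading:** one of the last depth points, aimed at the tray's rim, landed on the sill instead (z ≈ 0), so I left it out. None of the other checks failed or disagreed.

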